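# Take the soft-springed tube mixer out of use

## Task

One of the three tube mixers on the lab bench has a worn-out spring: with the fingertips press their round black pads at least half-way down and let them come up again, one at a time from the robot's left to its right, to find the softest. Then push that mixer's raised red out-of-use tag down until it lies flat over its switch, leaving the other two tags raised. Nothing is grasped or lifted; the mixers stay where they stand, and so does everything else on the bench.

Things in the scene. Friction and masses are not known exactly. Their poses are not given: they have to be found in the camera images.
- mixer_a: One of three identical white tube mixers (165 mm long, 100 wide, 110 high over the pad, 2.6 kg, loose on rubber feet, unplugged). Origin: centre of its underside. Its +x points from the sloping control panel (front) to the round pad (rear, centre at x 40 mm), +y to its left when looking along +x, z up. Speed knob at (-48, 27) mm, 10 mm high. The three change places between runs.
- pad_a (a joint): How far the round pad of mixer_a is pressed down, m: 0 up, 0.012 at its stop. It springs back when released. Pressed half-way (6 mm) the pads of the three mixers need from 1.5 to 6 N, fully down from 3 to 12 N; at any depth the softest needs less than half the force of either other one. They all look alike and stand up alike (within 0.1 mm).
- pad_a_top (a point): Centre of the flat top of the black rubber pad of mixer_a (60 mm across, 12 mm thick, top 110 mm above the bench when up). Moves straight down with the pad.
- tag_a (a joint): Angle of the red out-of-use tag of mixer_a, rad: 0 fully raised, grows as it is pushed down, 0.764 when it lies flat over the switch. Stiff hinge: it stays where it is left and needs about 1 N at its end. It starts between 0 and 0.1.
- tag_a_end (a point): Point on top of the red tag of mixer_a, 38 mm from its hinge, 7 mm from its free end. Tag: 45 mm long, 30 wide, 3 thick. Hinge along the mixer's y at (-16, -22, 72) mm in its axes; free end towards the mixer's front. Fully raised, the tag rises 32 degrees above level (this point 93 mm above the bench); flat over the switch it slopes 12 degrees down to the front, this point at (-53, -22, 66) mm.
- mixer_b: One of three identical white tube mixers (165 mm long, 100 wide, 110 high over the pad, 2.6 kg, loose on rubber feet, unplugged). Origin: centre of its underside. Its +x points from the sloping control panel (front) to the round pad (rear, centre at x 40 mm), +y to its left when looking along +x, z up. Speed knob at (-48, 27) mm, 10 mm high. The three change places between runs.
- pad_b (a joint): How far the round pad of mixer_b is pressed down, m: 0 up, 0.012 at its stop. It springs back when released. Pressed half-way (6 mm) the pads of the three mixers need from 1.5 to 6 N, fully down from 3 to 12 N; at any depth the softest needs less than half the force of either other one. They all look alike and stand up alike (within 0.1 mm).
- pad_b_top (a point): Centre of the flat top of the black rubber pad of mixer_b (60 mm across, 12 mm thick, top 110 mm above the bench when up). Moves straight down with the pad.
- tag_b (a joint): Angle of the red out-of-use tag of mixer_b, rad: 0 fully raised, grows as it is pushed down, 0.764 when it lies flat over the switch. Stiff hinge: it stays where it is left and needs about 1 N at its end. It starts between 0 and 0.1.
- tag_b_end (a point): Point on top of the red tag of mixer_b, 38 mm from its hinge, 7 mm from its free end. Tag: 45 mm long, 30 wide, 3 thick. Hinge along the mixer's y at (-16, -22, 72) mm in its axes; free end towards the mixer's front. Fully raised, the tag rises 32 degrees above level (this point 93 mm above the bench); flat over the switch it slopes 12 degrees down to the front, this point at (-53, -22, 66) mm.
- mixer_c: One of three identical white tube mixers (165 mm long, 100 wide, 110 high over the pad, 2.6 kg, loose on rubber feet, unplugged). Origin: centre of its underside. Its +x points from the sloping control panel (front) to the round pad (rear, centre at x 40 mm), +y to its left when looking along +x, z up. Speed knob at (-48, 27) mm, 10 mm high. The three change places between runs.
- pad_c (a joint): How far the round pad of mixer_c is pressed down, m: 0 up, 0.012 at its stop. It springs back when released. Pressed half-way (6 mm) the pads of the three mixers need from 1.5 to 6 N, fully down from 3 to 12 N; at any depth the softest needs less than half the force of either other one. They all look alike and stand up alike (within 0.1 mm).
- pad_c_top (a point): Centre of the flat top of the black rubber pad of mixer_c (60 mm across, 12 mm thick, top 110 mm above the bench when up). Moves straight down with the pad.
- tag_c (a joint): Angle of the red out-of-use tag of mixer_c, rad: 0 fully raised, grows as it is pushed down, 0.764 when it lies flat over the switch. Stiff hinge: it stays where it is left and needs about 1 N at its end. It starts between 0 and 0.1.
- tag_c_end (a point): Point on top of the red tag of mixer_c, 38 mm from its hinge, 7 mm from its free end. Tag: 45 mm long, 30 wide, 3 thick. Hinge along the mixer's y at (-16, -22, 72) mm in its axes; free end towards the mixer's front. Fully raised, the tag rises 32 degrees above level (this point 93 mm above the bench); flat over the switch it slopes 12 degrees down to the front, this point at (-53, -22, 66) mm.
- tube_a: Capped clear sample tube, 31 mm across, 88 mm high, standing. Loose; to be left alone. Origin: its underside, centre.
- tube_b: Capped clear sample tube, 31 mm across, 88 mm high, standing. Loose; to be left alone. Origin: its underside, centre.
- amber_bottle: Amber reagent bottle, 58 mm across, 115 mm high, standing. Loose; to be left alone. Origin: its underside, centre.
- beaker: Empty glass beaker, 68 mm across, 85 mm high. Loose; to be left alone. Origin: its underside, centre.
- spot_tile: White spotting tile, 100 x 70 x 10 mm, lying flat. Loose; to be left alone. Origin: its underside, centre.
- bottle_cap: Black bottle cap, 32 mm across, 18 mm high. Loose; to be left alone. Origin: its underside, centre.
- spatula: Steel lab spatula, 150 mm long, 10 mm wide, 4 mm thick, lying flat. Loose; to be left alone. Origin: its underside, middle of the tool.
- wash_bottle: White wash bottle with a red cap and spout, 64 mm across, 185 mm high, standing. Loose; to be left alone. Origin: its underside, centre.

How it is judged (in metres and radians):
On the way, in this order (a step that is already met when the one before it is completed fails the run):
1. the robot's left mixer's pad is pressed at least 5 mm of its 12 mm, the other two pads being up (((world y of mixer_a above 0.17 m and value of joint pad_a above 0.005 m and value of joint each of pad_b, pad_c below 0.003 m) or (world y of mixer_b above 0.17 m and value of joint pad_b above 0.005 m and value of joint each of pad_a, pad_c below 0.003 m) or (world y of mixer_c above 0.17 m and value of joint pad_c above 0.005 m and value of joint each of pad_a, pad_b below 0.003 m))), for 0.1 s.
2. the middle mixer's pad is pressed at least 5 mm of its 12 mm, the other two pads being up (((world y of mixer_a between -0.17 and 0.17 m and value of joint pad_a above 0.005 m and value of joint each of pad_b, pad_c below 0.003 m) or (world y of mixer_b between -0.17 and 0.17 m and value of joint pad_b above 0.005 m and value of joint each of pad_a, pad_c below 0.003 m) or (world y of mixer_c between -0.17 and 0.17 m and value of joint pad_c above 0.005 m and value of joint each of pad_a, pad_b below 0.003 m))), for 0.1 s.
3. the robot's right mixer's pad is pressed at least 5 mm of its 12 mm, the other two pads being up (((world y of mixer_a below -0.17 m and value of joint pad_a above 0.005 m and value of joint each of pad_b, pad_c below 0.003 m) or (world y of mixer_b below -0.17 m and value of joint pad_b above 0.005 m and value of joint each of pad_a, pad_c below 0.003 m) or (world y of mixer_c below -0.17 m and value of joint pad_c above 0.005 m and value of joint each of pad_a, pad_b below 0.003 m))), for 0.1 s.
4. the tag of the mixer with the softest pad is pushed down flat (within 0.1 rad); the softest spring is the one that settles most, over 0.065 mm, under its own pad (((value of joint tag_a above 0.66 rad and value of joint pad_a above 6.5e-05 m) or (value of joint tag_b above 0.66 rad and value of joint pad_b above 6.5e-05 m) or (value of joint tag_c above 0.66 rad and value of joint pad_c above 6.5e-05 m))), for 0.2 s.
At the end, for the whole second after the job is handed in: The tag of the mixer with the softest pad (the one that settles over 0.065 mm under its own weight) lies flat (joint above 0.66 of 0.764 rad), the other tags are raised (below 0.25 rad), all pads are up (within 2 mm), and the mixers rest within 15 mm of where they stood (((value of joint tag_a above 0.66 rad and value of joint pad_a above 6.5e-05 m and value of joint each of tag_b, tag_c below 0.25 rad) or (value of joint tag_b above 0.66 rad and value of joint pad_b above 6.5e-05 m and value of joint each of tag_a, tag_c below 0.25 rad) or (value of joint tag_c above 0.66 rad and value of joint pad_c above 6.5e-05 m and value of joint each of tag_a, tag_b below 0.25 rad)) and value of joint each of pad_a, pad_b, pad_c below 0.002 m and distance of each of mixer_a, mixer_b, mixer_c from where it was at the start of the episode below 0.015 m and linear speed of each of mixer_a, mixer_b, mixer_c below 0.02 m/s); the robot touches nothing.
It fails at once if a second tag is pushed down (two of them by more than 0.25 rad) (value of joint each of tag_a, tag_b above 0.25 rad or value of joint each of tag_b, tag_c above 0.25 rad or value of joint each of tag_a, tag_c above 0.25 rad).
It fails at once if a mixer is lifted, carried or shoved (moved more than 20 mm, raised more than 8 mm or tilted more than 0.12 rad) (distance of any of mixer_a, mixer_b, mixer_c from where it was at the start of the episode above 0.02 m or height (world z) of any of mixer_a, mixer_b, mixer_c above 0.008 m or angle between any of mixer_a, mixer_b, mixer_c's own z axis and vertical above 0.12 rad).
It fails at once if something else on the bench is lifted, knocked over or moved by more than 20 mm (distance of any of tube_a, tube_b, amber_bottle, beaker, spot_tile, bottle_cap, spatula, wash_bottle from where it was at the start of the episode above 0.02 m or angle between any of tube_a, tube_b, amber_bottle, beaker, spot_tile, bottle_cap, spatula, wash_bottle's own z axis and vertical above 0.4 rad or height (world z) of any of tube_a, tube_b, amber_bottle, beaker, spot_tile, bottle_cap, spatula, wash_bottle above 0.012 m).
It also fails if it takes over 64 s, if anything falls off the work surface, if the arm or the gripper's body presses on something with over 40 N, if the wrist force passes 120 N, or if a joint passes its speed limit or range.

## Robot

A 6-joint arm with a two-finger parallel gripper is mounted at the origin on the work surface. World frame = base frame: x ahead of the robot, y to its left, z up, the work surface at z = 0. Lengths are in mm, angles in rad, forces in N, time in s.
With the tool pointing down it reaches from about 350 to 775 mm from the base axis. Payload 7.3 kg.
Tool frame: the origin (TCP) lies on the mounting face of the last link; the fingertips stand 178 mm ahead of it and the grasp point (between the pads) lies 159 mm ahead of it (bot.grip_point_offset is the distance from the TCP to the grasp point, in mm); x points along the fingers, y is the direction in which the jaws open and shut, and the axes are right-handed (so a half turn about x gives the same grasp; the last joint's range is limited). The gripper opens to 92 mm and grips with 3 to 60 N. Pads are 19 mm wide; open, the fingers measure 130 mm over their backs; the gripper's body (75 mm by 190 mm) begins 47 mm behind the grasp point.
Start: joints at [-1.468, 0.342, 1.524, -0, 1.275, -0.146], TCP at [129.297, -508.832, 404.741] pointing down, gripper open.
Joint ranges: [-2.53, 2.53], [-0.77, 2.02], [0.04, 2.7], [-1, 4.14], [0.28, 2.66], [-3.11, 3.11]. Speed limits (rad/s): [2.57, 2.57, 3.14, 3.14, 3.14, 3.14].

## Interface

Orientations are given as [roll, pitch, yaw] about the fixed x, y, z axes, in that order (R = Rz(yaw) Ry(pitch) Rx(roll)).
In Python, from plant import bot gives the robot as it stands.
- The arm moves only by the tool arm_command, never from a script. Its argument "moves" is a list of rows, each a list of 5 numbers: the shift along the tool's x, y, z in cm, then the turn about the tool's x in degrees, then the opening, from 0 (shut) to 1 (fully open). A call has 1 to 10 rows; each row is the pose to reach, as a shift and turn from the pose measured when the call began, along the tool's axes at that moment; what a row does not reach only later rows make up. A row lasts 1/10 s, in which the tool goes at most 50 mm and 8.59 degrees, less where a joint would pass 70% of its speed; a pose out of reach is approached as far as the arm can. A call with a gripper value outside its range is refused whole. The fingers move at their own pace and stop on an object; the grip force is fixed at half the most. Time passes only in rows, so rows that repeat a pose let the fingers close. It gives the time, the measured TCP pose, the force and the opening at its end, in the units of the state.
- bot.get_obs(): the state, without advancing time (a new reading comes with each control period).
- bot.capture(name): name is "scene" or "top" or "wrist"; returns a dict with "frame" (420x560x3 uint8, blue, green, red), "K" (3x3 intrinsics, pixels), "origin" and "orientation" of the camera in the world; the wrist camera has in their place "T_tool_cam" (4x4, takes a point from camera to tool coordinates, whose origin is the TCP and whose axes are the tool frame's). Camera axes: x right, y down, z forward; pixel columns grow to the right and rows downward; lengths in mm; the calibration is good to about 2 mm. A picture is of the moment at which its call begins: read the wrist's pose just before it. There is no depth.
- bot.close_job(): hands the job in, once; it reports no verdict.
The state is a dict: "time": time; "joint_positions": joint angles; "dq": joint speeds; "tau": joint torques, N m; "tool_pos": TCP position; "tcp_rot": TCP orientation; "contact_force": force on the tool from outside, world axes, zero at the start; "moment": the same for the moment, N m; "grip_width": finger opening in mm.
Only numpy, scipy, OpenCV 4.12 (cv2) and the standard library are available. Lean on these libraries where they do the work, as an engineer would, in place of code of your own. Each camera call takes 0.05 s, during which the arm holds its last target.

## Working session

There is one attempt and no reset: what is moved stays moved. The work goes in short steps, Python scripts to look and compute and a tool call to move; the robot and the scene stay as the last step left them, time stands still between calls to the robot, and variables do not carry over. Pictures are saved under pics/ and viewed, and the job is handed in when it is done.

Besides the shell and the picture viewer there is one more tool, called as name(argument=value, ...), one argument or row to a line, values as JSON. arm_command: Moves the arm, as the interface text tells. Its arguments: {"type":"object","properties":{"moves":{"type":"array"}},"required":["moves"]}

```bash
ls; mkdir -p pics
python3 - <<'E'
from plant import bot
import cv2
print(bot.get_obs())
for n in ["scene","top"]:
    c=bot.capture(n); cv2.imwrite(f"pics/{n}0.png",c["frame"]); print(n,c["K"],c["origin"],c["orientation"])
E
```

```text
pics
{'time': 0.0, 'joint_positions': array([-1.46799998e+00,  3.42725861e-01,  1.52503348e+00,  1.06302365e-05,
        1.27540100e+00, -1.45988987e-01]), 'dq': array([-0.00079318, -0.00027786, -0.00059888, -0.00232739, -0.00021221,
        0.00092008]), 'tau': array([-1.81397656e-03, -4.31246388e+01, -2.44222319e+01,  7.14331074e-02,
        5.60276338e-02, -1.41945525e-04]), 'tool_pos': array([ 129.28318777, -508.68867606,  404.03737715]), 'tcp_rot': array([-1.72326926,  1.56922861,  1.66710562]), 'contact_force': array([ 0.52088496,  0.41249849, -0.15466764]), 'moment': array([ 0.0223527 ,  0.01027562, -0.0295544 ]), 'grip_width': 91.72455197777393}
scene [[418.01783904   0.         284.31269449]
 [  0.         418.01783904 215.29824534]
 [  0.           0.           1.        ]] [1238.09503927  744.16881922  773.83929225] [-2.17772414e+00 -4.88721957e-04  2.43465687e+00]
top [[493.10038437   0.         281.02432485]
 [  0.         493.10038437 210.86188043]
 [  0.           0.           1.        ]] [ 364.93528292  -10.7520634  1365.62584742] [-2.96838268 -0.00954557 -1.5495058 ]
```

View pics/scene0.png

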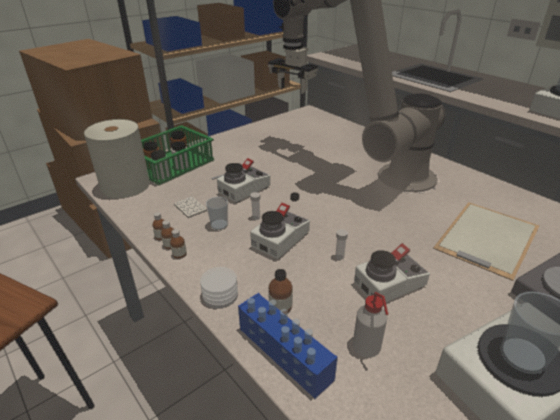

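View pics/top0.png

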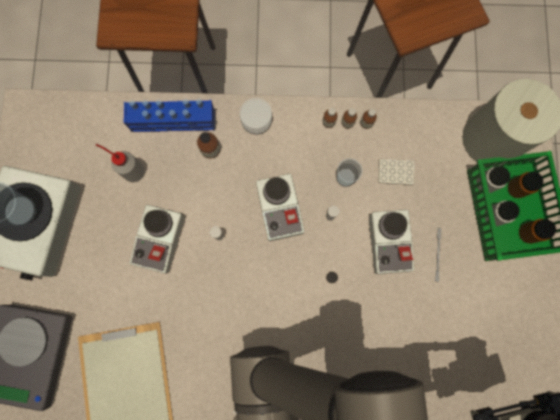

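The scene view shows three mixers with raised red tags. In the top view the image's left is the robot's left. Pads are near (158,222), (277,190) and (394,226), tags near (157,253), (292,216) and (405,254). Next I'll enlarge the top view around the mixers.

```bash
cat > h.py <<'E'
import numpy as np,cv2
from scipy.spatial.transform import Rotation as R
def rot(e): return R.from_euler('xyz',e).as_matrix()
def ray(c,uv,z):
    d=rot(c["orientation"])@np.linalg.inv(c["K"])@np.array([uv[0],uv[1],1.]); o=np.array(c["origin"])
    return o+d*(z-o[2])/d[2]
def proj(c,P):
    p=c["K"]@(rot(c["orientation"]).T@(np.asarray(P)-c["origin"])); return p[:2]/p[2]
E
python3 - <<'E'
from h import *
im=cv2.imread("pics/top0.png")
for i,(x,y) in enumerate([(120,195),(240,165),(355,200)]):
    s=im[y:y+85,x:x+85]
    cv2.imwrite(f"pics/z{i}.png",cv2.resize(s,None,fx=7,fy=7,interpolation=cv2.INTER_CUBIC))
a=np.hstack([cv2.resize(im[y:y+85,x:x+85],(265*1,265),interpolation=cv2.INTER_CUBIC) for x,y in [(120,195),(240,165),(355,200)]])
cv2.imwrite("pics/zz.png",a)
E
```

```text
(no output)
```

View pics/zz.png

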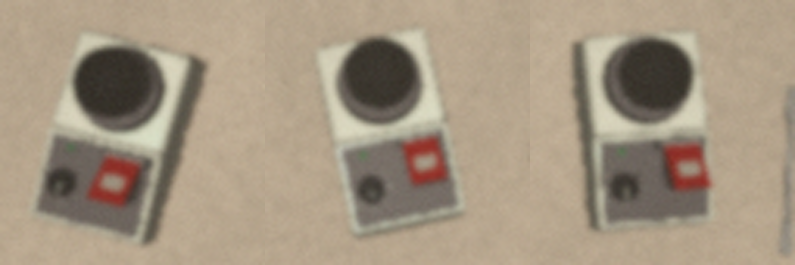

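```bash
cat >> h.py <<'E'
from scipy.optimize import least_squares
def T(p,P):
    c,s=np.cos(p[2]),np.sin(p[2]); P=np.atleast_2d(P)
    return np.c_[p[0]+c*P[:,0]-s*P[:,1],p[1]+s*P[:,0]+c*P[:,1],P[:,2]]
def tag(a,r,dy=0,off=1.5):  # points along the tag top; a joint angle
    e=np.radians(32)-a
    return [-16-r*np.cos(e)-off*np.sin(e)*0,-22+dy,72+r*np.sin(e)]
E
python3 - <<'E'
from h import *
from plant import bot
c=bot.capture("top"); im=c["frame"]
hsv=cv2.cvtColor(im,cv2.COLOR_BGR2HSV)
out=[]
vis=cv2.resize(im,None,fx=4,fy=4,interpolation=cv2.INTER_CUBIC)
for x,y in [(120,195),(240,165),(355,200)]:
    sub=im[y:y+85,x:x+85]; h=hsv[y:y+85,x:x+85]
    red=((h[...,1]>150)&((h[...,0]<10)|(h[...,0]>170))&(h[...,2]>80)).astype(np.uint8)
    red=cv2.morphologyEx(red,cv2.MORPH_CLOSE,np.ones((5,5)))
    n,l,st,ce=cv2.connectedComponentsWithStats(red); k=1+np.argmax(st[1:,4]); rc=ce[k]+[x,y]
    g=cv2.cvtColor(sub,cv2.COLOR_BGR2GRAY).copy(); g[42:]=255
    n,l,st2,ce2=cv2.connectedComponentsWithStats((g<62).astype(np.uint8)); j=1+np.argmax(st2[1:,4]); pc=ce2[j]+[x,y]
    P=ray(c,pc,110)
    def f(p): return np.r_[proj(c,T(p,[40,0,110])[0])-pc, proj(c,T(p,[tag(0.05,22.5)])[0])-rc]
    yaw0=0
    r=least_squares(f,[P[0]-40,P[1],0.])
    print(pc,rc,st[k],st2[j],P.round(1),r.x.round(3),r.fun.round(2))
    p=r.x; out.append(p)
    for a in np.linspace(0,6.28,40):
        q=proj(c,T(p,[40+30*np.cos(a),30*np.sin(a),110])[0]);cv2.circle(vis,tuple(int(v) for v in q*4+1.5),1,(0,255,0),-1)
    for t in [(0,-15),(0,15),(45,15),(45,-15)]:
        q=proj(c,T(p,[tag(0.05,*t)])[0]);cv2.circle(vis,tuple(int(v) for v in q*4+1.5),2,(255,0,0),-1)
    for a in [(-82.5,-50),(-82.5,50),(82.5,50),(82.5,-50)]:
        q=proj(c,T(p,[*a,0])[0]);cv2.circle(vis,tuple(int(v) for v in q*4+1.5),3,(255,255,0),-1)
    q=proj(c,T(p,[-48,27,70])[0]);cv2.circle(vis,tuple(int(v) for v in q*4+1.5),3,(255,0,255),-1)
np.save("mix.npy",out)
v=np.hstack([vis[4*y:4*y+340,4*x:4*x+340] for x,y in [(120,195),(240,165),(355,200)]])
cv2.imwrite("pics/fit.png",cv2.resize(v,(798,266)))
for n,(x,y) in dict(tubeL=(216,233),tubeR=(333,213)).items(): print(n,ray(c,(x,y),88).round())
E
```

```text
[155.87467363 221.10182768] [156.86363636 252.64772727] [29 51 15 14 88] [ 25  16  23  21 383] [550.8 302.9 110. ] [ 5.12228e+02  3.13471e+02 -2.68000e-01] [ 0.   -0.02 -0.    0.02]
[276.42236025 188.38819876] [290.57534247 216.09589041] [45 45 13 13 73] [ 26  14  21  20 322] [644.   -4.8 110. ] [ 6.05376e+02 -1.40670e+01  2.37000e-01] [-0.05 -0.1   0.05  0.1 ]
[394.62068966 223.5862069 ] [403.95604396 252.71428571] [44 47 13 13 91] [ 29  14  22  20 348] [ 558.3 -311.7  110. ] [ 5.18887e+02 -3.15722e+02  1.04000e-01] [-0.06 -0.16  0.06  0.16]
tubeL [526. 150.  88.]
tubeR [ 586. -155.   88.]
```

View pics/fit.png

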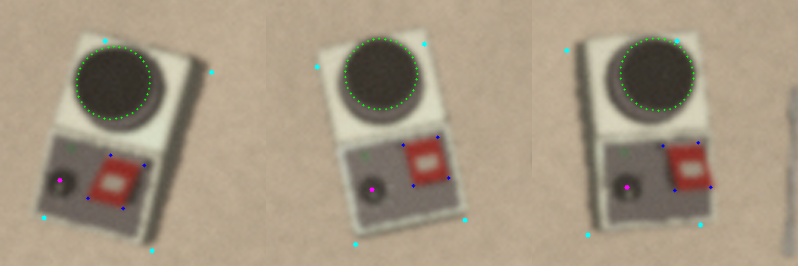

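Fit agrees with the images: pad circles, tag outlines and knobs overlay well, and pad centres come out at about (551,303), (644,-5) and (558,-312) at 110 mm. Next, a helper to turn targets into tool-axis shifts.

```bash
cat >> h.py <<'E'
def plan(o,tip,yaw=None):
    """o: obs; tip: fingertip target (world mm); yaw: world angle wanted for the jaw axis (mod pi)"""
    M=rot(o["tcp_rot"]); cur=np.array(o["tool_pos"])+178*M[:,0]
    sh=M.T@(np.array(tip)-cur)/10
    t=None
    if yaw is not None:
        d=np.array([np.cos(yaw),np.sin(yaw),0]); a=np.degrees(np.arctan2(d@M[:,2],d@M[:,1]))
        t=(a+90)%180-90
    print("tip",cur.round(1),"shift",sh.round(2),"turn",t,"| axis down",M[:,0].round(3),"jaw",M[:,1].round(3),"q6",o["joint_positions"][5])
E
python3 - <<'E'
from h import *
from plant import bot
o=bot.get_obs();m=np.load("mix.npy")
plan(o,[470,-100,230],0.0+np.pi/2); 
c=bot.capture("top")
print("wash",ray(c,(120,157),185).round(),"spatula",ray(c,(438,255),2).round())
for p in m: print(T(p,[40,0,110]).round(1),T(p,[-50,-22,93]).round(1),p[2]+np.pi/2)
E
```

```text
tip [ 129.2 -508.5  226.2] shift [ -0.34 -31.21 -43.09] turn 14.254549316997924 | axis down [-0.     0.001 -1.   ] jaw [ 0.246 -0.969 -0.001] q6 -0.14600261418767937
wash [698. 383. 185.] spatula [ 490. -456.    2.]
[[550.8 302.9 110. ]] [[458.2 305.5  93. ]] 1.3028841564619225
[[644.3  -4.7 110. ]] [[561.9 -47.2  93. ]] 1.8080778834394817
[[ 558.7 -311.6  110. ]] [[ 471.5 -342.8   93. ]] 1.6752370740901368
```

arm_command(
  moves=[
    [-0.3,-31.2,-43.1,14,0],
    [-0.3,-31.2,-43.1,14,0],
    [-0.3,-31.2,-43.1,14,0],
    [-0.3,-31.2,-43.1,14,0],
    [-0.3,-31.2,-43.1,14,0],
    [-0.3,-31.2,-43.1,14,0],
    [-0.3,-31.2,-43.1,14,0],
    [-0.3,-31.2,-43.1,14,0],
    [-0.3,-31.2,-43.1,14,0],
    [-0.3,-31.2,-43.1,14,0],
  ],
)

```text
time: 1.2
tool_pos: [450.0, -123.6, 407.6]
tcp_rot: [-1.783, 1.57, 1.363]
contact_force: [0.9, -1.1, 0.7]
grip_width: 16.6
```

Run:
```python
from h import *
from plant import bot
o=bot.get_obs();m=np.load("mix.npy")
plan(o,[540,303,180],m[0][2]+np.pi/2); print(o["grip_width"],o["joint_positions"])
```

```text
tip [ 450.1 -123.4  229.6] shift [  4.99 -42.6   -9.19] turn 15.612313277320965 | axis down [ 0.     0.001 -1.   ] jaw [ 0.005 -1.    -0.001] q6 1.1334306619849934
16.56777590503301 [-4.32572211e-01  2.32724083e-01  1.67041199e+00  6.72516667e-04
  1.23860221e+00  1.13343066e+00]
```

arm_command(
  moves=[
    [3,-42.6,-9.2,15.6,0],
    [3,-42.6,-9.2,15.6,0],
    [3,-42.6,-9.2,15.6,0],
    [3,-42.6,-9.2,15.6,0],
    [3,-42.6,-9.2,15.6,0],
    [3,-42.6,-9.2,15.6,0],
    [3,-42.6,-9.2,15.6,0],
    [3,-42.6,-9.2,15.6,0],
    [3,-42.6,-9.2,15.6,0],
    [3,-42.6,-9.2,15.6,0],
  ],
)

```text
time: 2.2
tool_pos: [539.8, 307.9, 376.2]
tcp_rot: [-0.784, 1.569, 2.095]
contact_force: [0.8, -0.9, -0.1]
grip_width: 0.5
```

arm_command(
  moves=[
    [0,-2,0,0,0],
    [0,-2,0,0,0],
    [0,-2,0,0,0],
  ],
)

```text
time: 2.5
tool_pos: [544.9, 326.9, 375.7]
tcp_rot: [-0.218, 1.569, 2.661]
contact_force: [0.7, 0.3, 0.3]
grip_width: 0.5
```

```bash
cat >> h.py <<'E'
def wristcam(bot):
    o=bot.get_obs(); c=bot.capture("wrist")
    M=np.eye(4); M[:3,:3]=rot(o["tcp_rot"]); M[:3,3]=o["tool_pos"]
    W=M@np.array(c["T_tool_cam"]); c["origin"]=W[:3,3]; c["orientation"]=R.from_matrix(W[:3,:3]).as_euler('xyz')
    return o,c
def overlay(c,m,fn,a=0.05):
    im=c["frame"].copy()
    for p in m:
        for b,pts,col in [(0,[[40+30*np.cos(t),30*np.sin(t),110] for t in np.linspace(0,6.28,40)],(0,255,0)),
              (0,[tag(a,*t) for t in [(0,-15),(0,15),(45,15),(45,-15),(38,0)]],(255,0,0)),(0,[[-48,27,80]],(255,0,255))]:
            for P in T(p,pts):
                if (rot(c["orientation"]).T@(P-c["origin"]))[2]<20: continue
                q=proj(c,P)
                if abs(q[0])<2000 and abs(q[1])<2000: cv2.circle(im,(int(round(q[0])),int(round(q[1]))),1,col,-1)
    cv2.imwrite(fn,im)
E
python3 - <<'E'
from h import *
from plant import bot
m=np.load("mix.npy")
o,c=wristcam(bot); overlay(c,m,"pics/w1.png"); cv2.imwrite("pics/w1raw.png",c["frame"])
plan(o,[545,303,130],m[0][2]+np.pi/2); print(o["time"],o["joint_positions"])
E
```

```text
tip [544.6 327.1 197.7] shift [ 6.77  2.32 -0.68] turn 0.326377891900421 | axis down [-0.002  0.001 -1.   ] jaw [-0.259 -0.966 -0.   ] q6 2.2521238447448932
2.5 [4.19519971e-01 5.68819257e-01 1.23686832e+00 1.76126939e-03
 1.33726518e+00 2.25212384e+00]
```

View pics/w1.png

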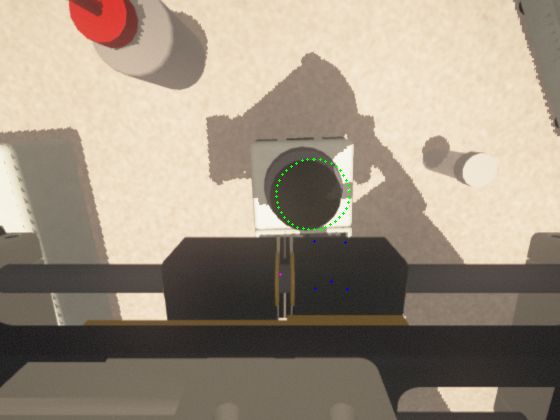

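The wrist view shows the left pad, with its centre about 5 px (4 mm) left of the prediction. That is close enough to press. I'll go to just above it and tare.

arm_command(
  moves=[
    [7.7,2.0,-0.8,0,0],
    [7.7,2.0,-0.8,0,0],
    [7.7,2.0,-0.8,0,0],
    [7.7,2.0,-0.8,0,0],
    [7.7,2.0,-0.8,0,0],
    [7.7,2.0,-0.8,0,0],
    [7.7,2.0,-0.8,0,0],
  ],
)

```text
time: 3.25
tool_pos: [547.5, 305.5, 300.5]
tcp_rot: [-1.615, 1.569, 1.264]
contact_force: [1.2, -0.9, 0.5]
grip_width: -0.0
```

Run:
```python
from h import *
from plant import bot
m=np.load("mix.npy")
o,c=wristcam(bot); overlay(c,m,"pics/w2.png")
plan(o,[549,305,102]); print(o["contact_force"],bot.get_obs()["contact_force"],o["moment"],o["tau"])
```

```text
tip [547.6 305.9 122.5] shift [ 2.05  0.06 -0.16] turn None | axis down [ 0.001  0.002 -1.   ] jaw [-0.26  -0.966 -0.002] q6 2.219151973314252
[ 1.1701623  -0.89699196  0.48687341] [ 0.16408906  0.92308085 -0.26575587] [ 0.02779781  0.01640804 -0.01624681] [-9.92810866e-02 -5.54281175e+01 -2.32243663e+01 -1.50898809e-02
 -9.08053061e-02  8.66399241e-04]
```

View pics/w2.png

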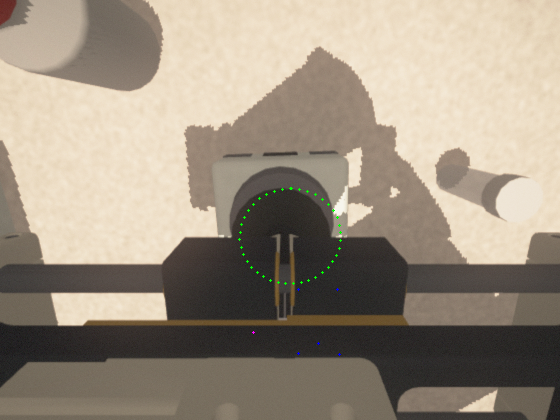

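```bash
cat >> h.py <<'E'
def force(bot,n=10):
    F=[];Z=[];t=[]
    for i in range(n):
        o=bot.get_obs();M=rot(o["tcp_rot"]);F.append(o["contact_force"]);Z.append((o["tool_pos"]+178*M[:,0])[2]);t.append(o["tau"][1:3]); bot.capture("wrist")
    F=np.array(F);print("t",o["time"],"F",F.mean(0).round(2),"sd",F.std(0).round(2),"tipz",np.mean(Z).round(2),np.std(Z).round(2),"tau",np.mean(t,0).round(2))
E
python3 - <<'E'
from h import *
from plant import bot
force(bot)
E
```

```text
t 3.75 F [ 0.19  0.11 -0.01] sd [0.33 0.44 0.48] tipz 121.29 0.38 tau [-55.5  -23.16]
```

arm_command(
  moves=[
    [1.0,0,0,0,0],
    [1.3,0,0,0,0],
    [1.6,0,0,0,0],
    [1.9,0,0,0,0],
    [2.1,0,0,0,0],
    [2.1,0,0,0,0],
    [2.1,0,0,0,0],
  ],
)

```text
time: 4.5
tool_pos: [547.2, 305.1, 278.6]
tcp_rot: [-0.195, 1.569, 2.684]
contact_force: [-3.0, -1.6, 7.1]
grip_width: 0.2
```

Run:
```python
from h import *
from plant import bot
force(bot)
```

```text
t 4.95 F [-2.92 -1.51  7.16] sd [0.32 0.43 0.28] tipz 100.63 0.03 tau [-51.6  -21.86]
```

arm_command(
  moves=[
    [-0.5,0,0,0,0],
    [-1.5,0,0,0,0],
    [-5,0,0,0,0],
    [-9,0,0,0,0],
    [-10,0,0,0,0],
    [-10,0,0,0,0],
    [-10,0,0,0,0],
  ],
)

```text
time: 5.7
tool_pos: [547.0, 304.9, 377.5]
tcp_rot: [0.195, 1.567, 3.074]
contact_force: [-0.1, 0.2, 0.6]
grip_width: 0.2
```

Run:
```python
from h import *
from plant import bot
m=np.load("mix.npy")
o=bot.get_obs(); plan(o,[636,-2,200],np.pi/2+m[1][2]); print(o["contact_force"])
c=bot.capture("top"); cv2.imwrite("pics/top1.png",c["frame"])
```

```text
tip [546.4 304.9 199.5] shift [ -0.09  27.31 -16.63] turn -28.66039082318028 | axis down [-0.004  0.    -1.   ] jaw [-0.26  -0.966  0.001] q6 2.219141370675982
[-0.12124862  0.18864977  0.6460711 ]
```

arm_command(
  moves=[
    [0,27.3,-16.6,-28.7,0],
    [0,27.3,-16.6,-28.7,0],
    [0,27.3,-16.6,-28.7,0],
    [0,27.3,-16.6,-28.7,0],
    [0,27.3,-16.6,-28.7,0],
    [0,27.3,-16.6,-28.7,0],
    [0,27.3,-16.6,-28.7,0],
    [0,27.3,-16.6,-28.7,0],
    [0,27.3,-16.6,-28.7,0],
    [0,27.3,-16.6,-28.7,0],
  ],
)

```text
time: 6.75
tool_pos: [636.0, -0.7, 375.5]
tcp_rot: [-0.302, 1.564, 3.079]
contact_force: [-0.4, -0.5, -0.7]
grip_width: 0.3
```

Run:
```python
from h import *
from plant import bot
m=np.load("mix.npy")
o,c=wristcam(bot); overlay(c,m,"pics/w3.png"); plan(o,[642,-4,122],np.pi/2+m[1][2]); print(o["time"])
```

```text
tip [634.8  -0.7 197.5] shift [ 7.55  0.51 -0.66] turn 0.1028091356886307 | axis down [-0.007  0.    -1.   ] jaw [ 0.237 -0.972 -0.002] q6 1.2103335524462002
6.75
```

View pics/w3.png

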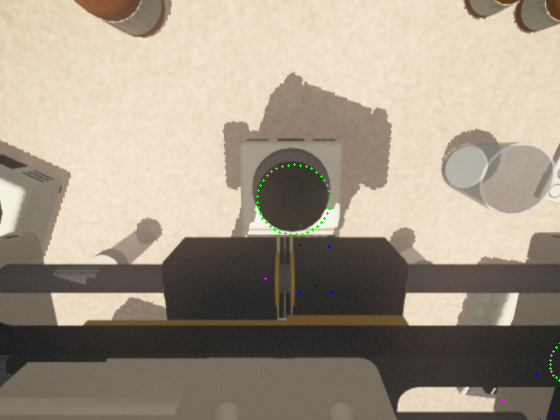

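The middle pad sits almost exactly on the prediction, with its centre near (293,198). I'll lower to above it, tare and press.

arm_command(
  moves=[
    [7.6,0.5,-0.7,0,0],
    [7.6,0.5,-0.7,0,0],
    [7.6,0.5,-0.7,0,0],
    [7.6,0.5,-0.7,0,0],
    [7.6,0.5,-0.7,0,0],
    [7.6,0.5,-0.7,0,0],
    [7.6,0.5,-0.7,0,0],
  ],
)

```text
time: 7.5
tool_pos: [643.7, -3.5, 301.4]
tcp_rot: [-0.216, 1.567, -3.118]
contact_force: [-0.4, -0.3, -0.8]
grip_width: 0.3
```

Run:
```python
from h import *
from plant import bot
force(bot); plan(bot.get_obs(),[642,-4,101])
```

```text
t 7.95 F [-0.01 -0.19 -0.12] sd [0.49 0.19 0.54] tipz 122.35 0.54 tau [-57.17 -23.51]
tip [642.5  -3.6 121.8] shift [2.08 0.03 0.04] turn None | axis down [-0.006  0.    -1.   ] jaw [ 0.237 -0.971 -0.002] q6 1.206846139499667
```

arm_command(
  moves=[
    [1.0,0,0,0,0],
    [1.3,0,0,0,0],
    [1.6,0,0,0,0],
    [1.9,0,0,0,0],
    [2.1,0,0,0,0],
    [2.1,0,0,0,0],
    [2.1,0,0,0,0],
  ],
)

```text
time: 8.7
tool_pos: [643.4, -3.6, 279.0]
tcp_rot: [-0.281, 1.565, 3.1]
contact_force: [-1.0, -0.1, 2.3]
grip_width: 0.3
```

Run:
```python
from h import *
from plant import bot
force(bot)
```

```text
t 9.15 F [-1.67 -0.01  2.82] sd [0.46 0.41 0.51] tipz 100.97 0.07 tau [-55.77 -22.81]
```

arm_command(
  moves=[
    [-0.5,0,0,0,0],
    [-1.5,0,0,0,0],
    [-5,0,0,0,0],
    [-9,0,0,0,0],
    [-10,0,0,0,0],
    [-10,0,0,0,0],
    [-10,0,0,0,0],
  ],
)

```text
time: 9.9
tool_pos: [643.8, -3.7, 377.9]
tcp_rot: [-0.296, 1.563, 3.085]
contact_force: [0.2, -0.3, -0.6]
grip_width: 0.5
```

Run:
```python
from h import *
from plant import bot
m=np.load("mix.npy")
o=bot.get_obs(); plan(o,[550,-311,200],np.pi/2+m[2][2]); print(o["contact_force"])
```

```text
tip [642.5  -3.6 199.9] shift [ 0.05 27.67 16.28] turn 7.743760952405722 | axis down [-0.007  0.    -1.   ] jaw [ 0.237 -0.971 -0.002] q6 1.2067890326885928
[ 0.15092114 -0.28308533 -0.6211541 ]
```

At 9 mm the middle pad gives about 2.9 N, against 7.2 N on the left. Now the right one.

arm_command(
  moves=[
    [0,27.7,16.3,7.7,0],
    [0,27.7,16.3,7.7,0],
    [0,27.7,16.3,7.7,0],
    [0,27.7,16.3,7.7,0],
    [0,27.7,16.3,7.7,0],
    [0,27.7,16.3,7.7,0],
    [0,27.7,16.3,7.7,0],
    [0,27.7,16.3,7.7,0],
    [0,27.7,16.3,7.7,0],
    [0,27.7,16.3,7.7,0],
  ],
)

```text
time: 10.9
tool_pos: [551.6, -310.2, 377.6]
tcp_rot: [-0.32, 1.562, 2.928]
contact_force: [0.3, -0.7, -0.5]
grip_width: 0.4
```

Run:
```python
from h import *
from plant import bot
m=np.load("mix.npy")
o,c=wristcam(bot); overlay(c,m,"pics/w4.png"); plan(o,[556,-311,122],np.pi/2+m[2][2]); print(o["time"])
```

```text
tip [ 550.1 -309.8  199.6] shift [ 7.76  0.2  -0.64] turn 0.1191650461722702 | axis down [-0.009  0.002 -1.   ] jaw [ 0.106 -0.994 -0.003] q6 0.8327110283805943
10.9
```

View pics/w4.png

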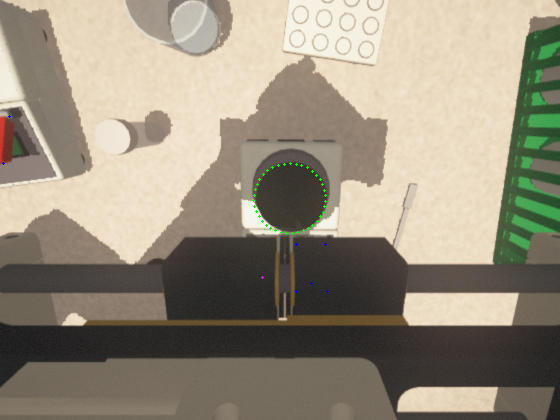

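The right pad is centred near (291,197), matching the prediction. Its tip is about 10 px off the finger line, so I'll lower straight onto it.

arm_command(
  moves=[
    [7.8,0.2,-0.6,0,0],
    [7.8,0.2,-0.6,0,0],
    [7.8,0.2,-0.6,0,0],
    [7.8,0.2,-0.6,0,0],
    [7.8,0.2,-0.6,0,0],
    [7.8,0.2,-0.6,0,0],
    [7.8,0.2,-0.6,0,0],
  ],
)

```text
time: 11.65
tool_pos: [557.5, -311.3, 301.5]
tcp_rot: [-0.086, 1.565, -3.121]
contact_force: [0.0, 0.0, -0.6]
grip_width: 0.2
```

Run:
```python
from h import *
from plant import bot
force(bot); plan(bot.get_obs(),[556,-311,101])
```

```text
t 12.1 F [-0.1  -0.03  0.03] sd [0.23 0.46 0.37] tipz 122.4 0.54 tau [-56.64 -23.37]
tip [ 555.8 -311.   121.8] shift [ 2.08  0.01 -0.04] turn None | axis down [-0.008  0.001 -1.   ] jaw [ 0.107 -0.994 -0.002] q6 0.8367990238208025
```

arm_command(
  moves=[
    [1.0,0,0,0,0],
    [1.3,0,0,0,0],
    [1.6,0,0,0,0],
    [1.9,0,0,0,0],
    [2.1,0,0,0,0],
    [2.1,0,0,0,0],
    [2.1,0,0,0,0],
  ],
)

```text
time: 12.85
tool_pos: [556.9, -311.1, 279.8]
tcp_rot: [-0.276, 1.562, 2.973]
contact_force: [-3.1, 2.0, 8.0]
grip_width: 0.5
```

Run:
```python
from h import *
from plant import bot
force(bot)
```

```text
t 13.3 F [-2.99  1.79  8.25] sd [0.64 0.6  0.32] tipz 101.81 0.02 tau [-51.91 -21.93]
```

arm_command(
  moves=[
    [-0.5,0,0,0,0],
    [-1.5,0,0,0,0],
    [-5,0,0,0,0],
    [-9,0,0,0,0],
    [-10,0,0,0,0],
    [-10,0,0,0,0],
    [-10,0,0,0,0],
  ],
)

```text
time: 14.05
tool_pos: [557.5, -311.0, 378.6]
tcp_rot: [-0.359, 1.561, 2.89]
contact_force: [0.3, -0.3, 0.3]
grip_width: 0.3
```

The middle mixer is the softest: at about 9 mm the forces were 7.2 N (left), 2.9 N (middle) and 8.2 N (right). Next I'll look at its tag from close up.

Run:
```python
from h import *
from plant import bot
m=np.load("mix.npy")
plan(bot.get_obs(),[525,-40,200],np.pi/2+m[1][2])
```

```text
tip [ 555.8 -310.6  200.6] shift [  0.16 -27.23   0.17] turn -7.457409828209961 | axis down [-0.01   0.003 -1.   ] jaw [ 0.107 -0.994 -0.004] q6 0.8365715409893963
```

arm_command(
  moves=[
    [0,-27.2,0.2,-7.5,0],
    [0,-27.2,0.2,-7.5,0],
    [0,-27.2,0.2,-7.5,0],
    [0,-27.2,0.2,-7.5,0],
    [0,-27.2,0.2,-7.5,0],
    [0,-27.2,0.2,-7.5,0],
    [0,-27.2,0.2,-7.5,0],
    [0,-27.2,0.2,-7.5,0],
    [0,-27.2,0.2,-7.5,0],
  ],
)

```text
time: 14.95
tool_pos: [526.6, -41.9, 378.7]
tcp_rot: [-0.451, 1.559, 2.927]
contact_force: [-0.1, -0.4, 0.3]
grip_width: 0.3
```

Run:
```python
from h import *
from plant import bot
m=np.load("mix.npy")
o,c=wristcam(bot); overlay(c,m,"pics/w5.png"); plan(o,T(m[1],[-49,-22,130])[0],np.pi/2+m[1][2]); print(o["time"])
```

```text
tip [524.6 -41.4 200.7] shift [ 7.03  1.47 -3.67] turn -0.02374496125389669 | axis down [-0.011  0.002 -1.   ] jaw [ 0.235 -0.972 -0.005] q6 1.1095697986319553
14.95
```

View pics/w5.png

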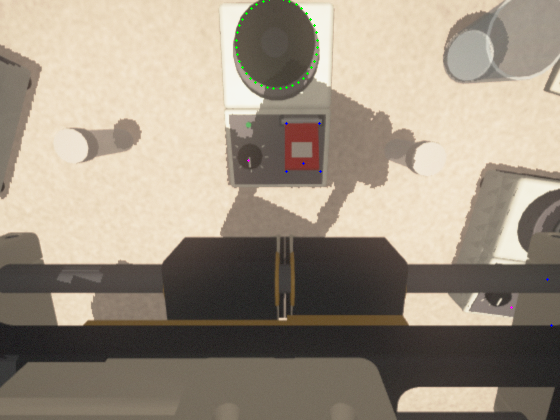

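The middle tag is at columns 285–320, rows 123–171, and the model overlay is within about 1–2 px. I'll move above its end.

arm_command(
  moves=[
    [2,1.5,-3.7,0,0],
    [7.0,1.5,-3.7,0,0],
    [7.0,1.5,-3.7,0,0],
    [7.0,1.5,-3.7,0,0],
    [7.0,1.5,-3.7,0,0],
    [7.0,1.5,-3.7,0,0],
    [7.0,1.5,-3.7,0,0],
  ],
)

```text
time: 15.7
tool_pos: [565.4, -47.9, 310.2]
tcp_rot: [-0.457, 1.562, 2.921]
contact_force: [-0.4, -0.0, 0.3]
grip_width: 0.7
```

Run:
```python
from h import *
from plant import bot
m=np.load("mix.npy")
force(bot,4)
o,c=wristcam(bot); plan(o,T(m[1],[-49,-22,68])[0],np.pi/2+m[1][2])
c=bot.capture("scene"); cv2.imwrite("pics/s1.png",cv2.resize(c["frame"][170:290,200:380],None,fx=4,fy=4,interpolation=cv2.INTER_CUBIC))
```

```text
t 15.85 F [-0.44 -0.22 -0.13] sd [0.57 0.32 0.26] tipz 131.74 0.36 tau [-49.39 -22.25]
tip [563.5 -47.3 131. ] shift [ 6.3  -0.02 -0.01] turn -0.045018381283284725 | axis down [-0.01   0.002 -1.   ] jaw [ 0.234 -0.972 -0.005] q6 1.115030546797727
```

View pics/s1.png

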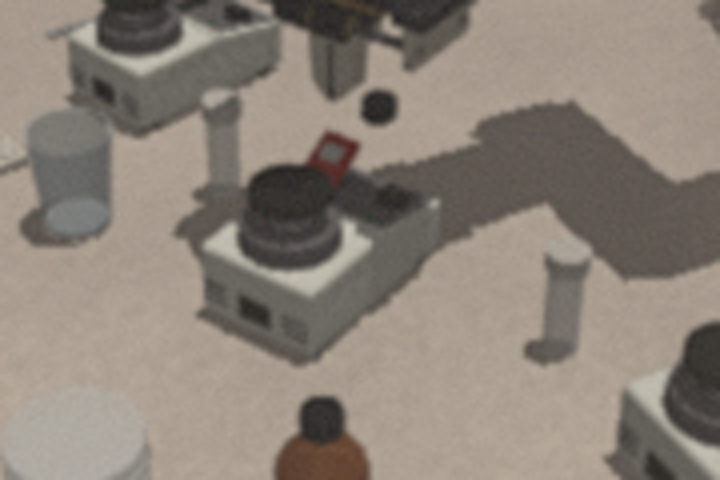

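The fingertips stand clear above the tag end. I'll push down slowly.

arm_command(
  moves=[
    [1.5,0,0,0,0],
    [3.0,0,0,0,0],
    [3.8,0,0,0,0],
    [4.3,0,0,0,0],
    [4.8,0,0,0,0],
    [5.2,0,0,0,0],
    [5.5,0,0,0,0],
    [5.8,0,0,0,0],
    [5.8,0,0,0,0],
  ],
)

```text
time: 16.9
tool_pos: [564.7, -47.6, 250.5]
tcp_rot: [-0.463, 1.56, 2.915]
contact_force: [-0.1, -0.6, -0.0]
grip_width: 0.5
```

Run:
```python
from h import *
from plant import bot
m=np.load("mix.npy")
force(bot,6)
plan(bot.get_obs(),T(m[1],[-49,-22,68])[0])
```

```text
t 17.15 F [ 0.16 -0.15  0.28] sd [0.61 0.39 0.37] tipz 72.72 0.12 tau [-50.43 -19.91]
tip [562.9 -47.1  72.8] shift [ 0.48 -0.01 -0.01] turn None | axis down [-0.01   0.002 -1.   ] jaw [ 0.234 -0.972 -0.005] q6 1.1150203427470995
```

arm_command(
  moves=[
    [0.2,0,0,0,0],
    [0.4,0,0,0,0],
    [0.5,0,0,0,0],
    [0.5,0,0,0,0],
    [0.5,0,0,0,0],
  ],
)

```text
time: 17.7
tool_pos: [564.9, -47.5, 246.2]
tcp_rot: [-0.467, 1.561, 2.911]
contact_force: [0.2, 1.1, 4.8]
grip_width: 0.6
```

Run:
```python
from h import *
from plant import bot
force(bot,6)
c=bot.capture("scene"); cv2.imwrite("pics/s2.png",cv2.resize(c["frame"][170:290,200:380],None,fx=4,fy=4,interpolation=cv2.INTER_CUBIC))
```

```text
t 17.95 F [0.1  0.6  4.96] sd [0.58 0.34 0.52] tipz 68.19 0.03 tau [-47.79 -18.42]
```

View pics/s2.png

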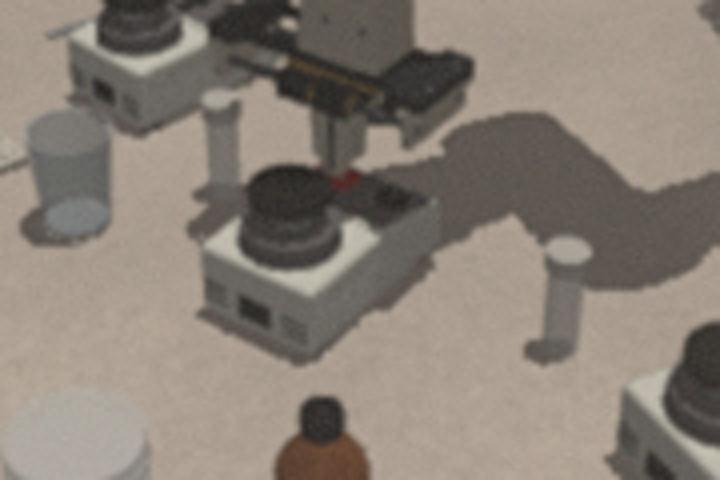

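The force rose to 5 N at z ≈ 68 mm, the expected flat height. The tag is now a thin sliver under the fingertips near (345,178). One more millimetre to confirm the stop, then up and away.

arm_command(
  moves=[
    [0.1,0,0,0,0],
    [0.2,0,0,0,0],
    [0.2,0,0,0,0],
    [0.2,0,0,0,0],
  ],
)

```text
time: 18.45
tool_pos: [564.9, -47.5, 245.6]
tcp_rot: [-0.464, 1.562, 2.914]
contact_force: [-3.4, 0.3, 15.0]
grip_width: 0.6
```

arm_command(
  moves=[
    [-1,0,0,0,0],
    [-5,0,0,0,0],
    [-9,0,0,0,0],
    [-13,0,0,0,0],
    [-13,0,3.5,0,0],
    [-13,0,3.5,0,0],
    [-13,0,3.5,0,0],
    [-13,0,3.5,0,0],
    [-13,0,3.5,0,0],
  ],
)

```text
time: 19.35
tool_pos: [532.5, -55.9, 375.3]
tcp_rot: [-0.476, 1.561, 2.903]
contact_force: [0.2, -0.5, -0.2]
grip_width: 0.5
```

Run:
```python
from h import *
from plant import bot
m=np.load("mix.npy")
force(bot,4)
o,c=wristcam(bot); overlay(c,m[1:2],"pics/w6.png",0.764); cv2.imwrite("pics/w6r.png",c["frame"])
c=bot.capture("top"); im0=cv2.imread("pics/top0.png")
a=np.vstack([np.hstack([cv2.resize(i[y:y+85,x:x+85],(265,265),interpolation=cv2.INTER_CUBIC) for x,y in [(120,195),(240,165),(355,200)]]) for i in (im0,c["frame"])])
cv2.imwrite("pics/zz2.png",a)
c=bot.capture("scene"); cv2.imwrite("pics/s3.png",cv2.resize(c["frame"][150:310,190:440],None,fx=3.2,fy=3.2,interpolation=cv2.INTER_CUBIC))
```

```text
t 19.5 F [-0.24  0.23 -0.12] sd [0.28 0.48 0.41] tipz 197.32 0.05 tau [-45.03 -23.81]
```

View pics/w6.png

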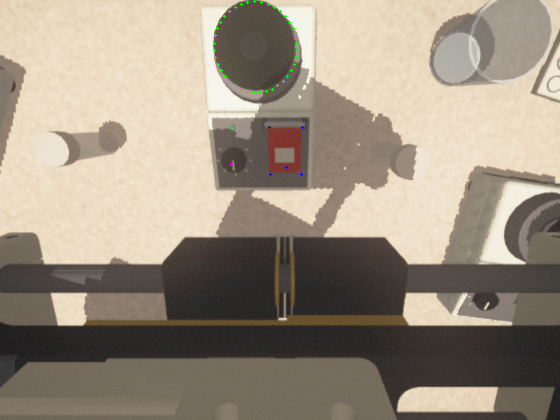

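View pics/zz2.png

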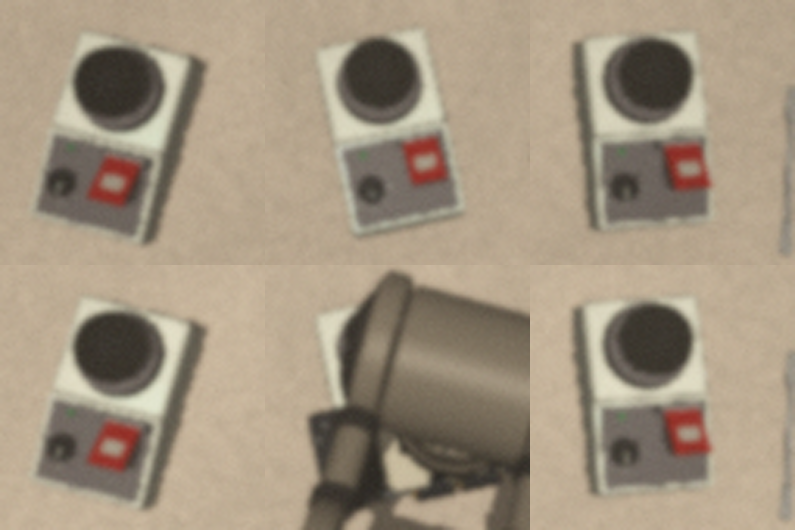

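View pics/s3.png

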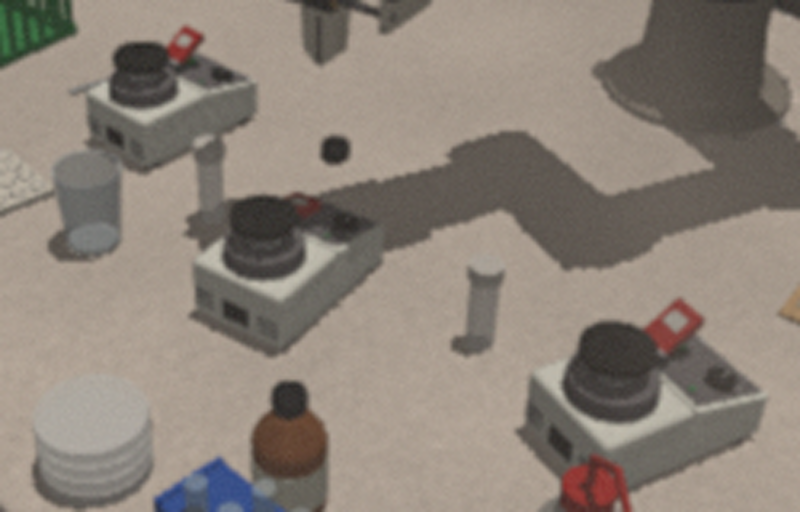

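The middle tag now lies flat near (305,205) in the scene crop, parallel to its panel and matching the flat-model overlay. The other two tags are still raised near (185,45) and (675,325). The side mixers haven't moved, and the robot is clear and touching nothing, so I'm handing in.

```bash
python3 -c "
from plant import bot
print(bot.close_job())"
```

```text
the job is handed in; nothing more can be done
None
```

I pressed the three pads from left to right and the middle mixer was the softest, so I pushed its red tag flat. The job was handed in at about 20 s of the 64 s allowed. It gives no verdict.

| Mixer | Force pressed about 9 mm down |
|---|---|
| Left | 7.2 N |
| Middle | 2.9 N |
| Right | 8.2 N |

**Tag:** the force rose steeply at the expected flat height, from 5 N at a tip height of about 68 mm to 15 N at the last push. After I lifted clear, the wrist and scene pictures showed the tag flat along the panel.

**Everything else:** the other two tags were still raised and all the pads looked up. The two side mixers were where they started, and the tip was about 197 mm up with no contact force.

**Limits of the checks:**
- The arm hid the middle mixer from the top camera in the last picture, so its position was checked only in the wrist and scene views.
- The left pad stood about 4 mm off my first estimate, which was harmless for pressing it.
- While the pads were pressed I measured sideways forces of 1.7 to 3.5 N. I saw no mixer move as a result.

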